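Load the anchors and hold the casting mould shut

ROBOT

A 6-joint arm with a two-finger parallel gripper is mounted at the origin on a cart in front of the work surface, level with it; the furniture and walls round the work are solid. World frame = base frame: x ahead of the robot, y to its left, z up, the work surface at z = 0. Lengths are in m, angles in rad, forces in N, time in s.
With the tool pointing down it reaches from about 0.375 to 0.9 m from the base axis. Payload 3.1 kg.
Tool frame: the origin (TCP) lies midway between the tips of the shut fingers; the grasp point (between the pads) lies 19 mm behind it (manip.grasp_offset is the distance from the TCP to the grasp point, in m); z points along the fingers, y is the line along which they close (so a half turn about z gives the same grasp; the last joint's range is limited). The gripper opens to 85 mm and grips with 20 to 120 N. Pads are 22 mm wide; open, the fingers measure 114 mm over their backs; the gripper's body (76 mm by 85 mm) begins 54 mm behind the grasp point. The pads swing forward as they close: fully open they stand 13 mm farther back than shut.
Start: joints at [1.079, 0.527, 1.433, -0, 1.181, -0.178], TCP at [0.193, 0.594, 0.231] pointing down, gripper open.
Joint ranges: [-3.08, 3.08], [-0.75, 2.2], [0.22, 2.44], [-1.43, 4.57], [0, 2.65], [-2.85, 2.85]. Speed limits (rad/s): [2.79, 2.79, 3.14, 3.14, 3.14, 3.14].

INTERFACE

Orientations are given as a unit quaternion [x, y, z, w].
In Python, from station import sensors, cams, order, manip gives the robot as it stands.
- The arm moves only by the tool move_arm, never from a script. Its argument "targets" is a list of rows, each an object of numbers: "dx", "dy", "dz": the shift along the world's x, y, z normalised to -1 to 1, where 1 is 25 mm; "rx", "ry", "rz": the turn, a rotation vector about the world's x, y, z normalised to -1 to 1, where 1 is 30 degrees. A call has exactly 10 rows; each row shifts and turns the commanded pose from where the row before left it; what a row does not reach is not made up. A row lasts 1/8 s, in which the tool goes at most 62.5 mm and 10.7 degrees, less where a joint would pass 70% of its speed; a pose out of reach is approached as far as the arm can. A call with a number of a shift or a turn outside -1 to 1 is refused whole. A call with a gripper value outside its range is refused whole. "claw" is the opening in per cent of the stroke, from 0 (shut) to 100 (fully open), set as the call begins (left out, the last holds). The fingers move at their own pace and stop on an object; "newtons" is the grip in N (left out, the last holds). Time passes only in rows, so rows that do not move let the fingers close, or fill a call up. It gives the time, the measured TCP pose, the force, the opening and the grip force at its end, in the units of the state.
- sensors.sense(): the state, without advancing time (a new reading comes with each control period).
- cams.snapshot(name): name is "scene" or "top"; returns the picture (384x512x3 uint8, red, green, blue); there is no depth.
- cams.camera_model(name): a dict with "fx", "fy", "cx", "cy" (pixels), "extrinsics" (4x4, takes a point from world to camera coordinates). Camera axes: x right, y down, z forward; pixel columns grow to the right and rows downward; lengths in m; the calibration is good to about 2 mm. A picture is of the moment at which its call begins. camera_model takes no time and is no camera call.
- order.sign_off(): hands the job in; it is judged then, once.
The state is a dict: "t": time; "q": joint angles; "qd": joint speeds; "tau": joint torques, N m; "tcp_pos": TCP position; "tool_rot": TCP orientation; "force": force on the tool from outside, world axes, zero at the start; "ft_torque": the same for the moment, N m; "finger_gap": opening from 0.0 (shut) to 1.0 (fully open); "gripper_force": force on a finger pad.
Only numpy, scipy, OpenCV 4.12 (cv2) and the standard library are available. Lean on these libraries where they do the work, as an engineer would, in place of code of your own. Each camera call takes 0.05 s, during which the arm holds its last target. There are 200 camera calls.

TASK

Load and close the two-part casting mould: lay the steel anchor plate and the brass anchor plate flat in their matching pockets in the lower half, tabs up, then lower the upper half by its plywood handle onto the two dowels, the wide bore over the thick dowel. Press it down against the sprung pins until the two halves meet all round and finish while still holding it pressed shut, without letting go; leave the wax tin, the red pigment jar and the syringe where they are.

Things in the scene. Friction and masses are not known exactly. Their poses are not given: they have to be found in the camera images.
- lower_half: Lower mould half, tan board on a dark steel base, fixed to the bench: 160 (its x) x 116 (its y) x 40 mm high. Origin: centre of its underside. On its flat top stand two steel dowels 30 mm high, top 9 mm tapered: the thick, 14 mm across, at (+64, +42) mm, the thin, 10 mm, at (-64, -42). Two pockets in the top are 7 mm deep and leave each plate 2 mm play on every side.
- lower_face (a point): Centre of the lower half's flat top face, 40 mm above its origin; axes as the lower half.
- steel_pocket (a point): Centre of the floor of the steel anchor's pocket, at (-34, 0, 33) mm in the lower half; axes as the lower half. The pocket is 34 mm along x and 72 mm along y: the plate's long side lies along the lower half's y.
- brass_pocket (a point): Centre of the floor of the brass anchor's pocket, at (38, 0, 33) mm in the lower half; axes as the lower half. The pocket is 54 mm along x and 34 mm along y: the plate's long side lies along the lower half's x.
- thick_dowel (a point): Tip of the thick (14 mm) dowel, 70 mm above the bench.
- thin_dowel (a point): Tip of the thin (10 mm) dowel, 70 mm above the bench.
- return_pins (a joint): Two 10 mm sprung pins moving together in the lower half, at (-64, +42) and (+64, -42) mm. 0 = up, 5 mm above the top face; grows as pressed; 0.005 m = level with the top face, which takes 10.5 N in all (7 N starts them). They bear the upper half's weight without giving way, so the mould stands 5 mm open unless pressed and opens again if let go.
- upper_half: Upper mould half, tan board 160 (its x) x 116 (its y) x 36 mm, about 0.42 kg, plywood handle on top, standing on the bench open side down. Origin: centre of its underside. Two brass-rimmed bores right through: wide (17 mm) at (+64, +42) mm, narrow (13 mm) at (-64, -42). Cavity below, 28 mm deep, clears the tabs. Dark-rimmed pouring hole at (+46, +18). Closed, its frame falls on lower_face.
- handle (a point): In the middle of the plywood batten, at (-10, 0, 60) mm in the upper half. The batten is 96 mm long along the upper half's x, 24 mm thick (grip across y), and reaches from 36 to 72 mm above the upper half's underside.
- wide_bore (a point): Centre of the wide bore at the underside of the upper half; goes over the thick dowel.
- narrow_bore (a point): Centre of the narrow bore at the underside of the upper half; goes over the thin dowel.
- steel_anchor: Grey steel anchor: flat plate 68 (its x) x 30 (its y) x 6 mm, its underside bevelled 2.5 mm all round, with an upright tab in the middle, 28 mm along x, 10 mm thick in y, reaching from 6 to 30 mm above the underside; pick it up by the tab. 0.12 kg. Origin at the centre of its underside. The half turn is the same.
- brass_anchor: Brass anchor: flat plate 50 (its x) x 30 (its y) x 6 mm, its underside bevelled 2.5 mm all round, with the same upright tab (28 mm along x, 10 mm thick in y, 6 to 30 mm above the underside); pick it up by the tab. 0.10 kg. Origin at the centre of its underside. The half turn is the same.
- wax_tin: Round tin with a green lid, 71 mm across, 35 mm high; a bystander.
- pigment_red: Small jar with red label and white cap, 38 mm across, 58 mm high; a bystander.
- syringe: Clear plastic syringe lying down, 111 mm long; a bystander.
There are look-alikes about, which are no part of the job. Leave any green or turquoise look-alike of the steel_anchor alone.

How it is judged:
On the way:
1. both anchors lie flat in their own pockets, with the mould still open (z of steel_anchor in the frame of steel_pocket below 0.002 m and horizontal distance between steel_anchor and steel_pocket below 0.005 m and z of brass_anchor in the frame of brass_pocket below 0.002 m and horizontal distance between brass_anchor and brass_pocket below 0.005 m and distance between wide_bore and thick_dowel above 0.04 m), for 0.2 s.
At the end, for the whole second after the job is handed in: Upper half on both dowels (bores within 4 mm, tilt < 0.02 rad), pressed to less than 1.5 mm off the lower face, pins in over 3.5 mm, at rest, fingers bearing on it with over 3 N; each anchor flat in its own pocket (2 mm in height, 5 mm off centre, 0.2 rad) (z of upper_half in the frame of lower_face below 0.0015 m and angle between upper_half's own z axis and vertical below 0.02 rad and horizontal distance between wide_bore and thick_dowel below 0.004 m and horizontal distance between narrow_bore and thin_dowel below 0.004 m and value of joint return_pins above 0.0035 m and contact force between the fingers and upper_half above 3 N and linear speed of upper_half below 0.01 m/s and z of steel_anchor in the frame of steel_pocket below 0.002 m and horizontal distance between steel_anchor and steel_pocket below 0.005 m and angle between the x axis of steel_anchor and the y axis of lower_half, either way round below 0.2 rad and z of brass_anchor in the frame of brass_pocket below 0.002 m and horizontal distance between brass_anchor and brass_pocket below 0.005 m and angle between the x axis of brass_anchor and the x axis of lower_half, either way round below 0.2 rad); the arm keeps its last pose, push and grip.
It fails at once if the wax tin is moved by more than 20 mm (distance of wax_tin from where it was at the start of the episode above 0.02 m).
It fails at once if the red pigment jar is moved by more than 20 mm (distance of pigment_red from where it was at the start of the episode above 0.02 m).
It fails at once if the syringe is moved by more than 20 mm (distance of syringe from where it was at the start of the episode above 0.02 m).
It also fails if it takes over 69 s, if anything falls off the work surface, if the arm or the gripper's body presses on something with over 40 N, if the wrist force passes 120 N, or if a joint passes its speed limit or range.

## Working session

There is one attempt and no reset: what is moved stays moved. The work goes in short steps, Python scripts to look and compute and a tool call to move; the robot and the scene stay as the last step left them, time stands still between calls to the robot, and variables do not carry over. Pictures are saved under pics/ and viewed, at most 10 in all, crops included, and the job is handed in when it is done.

Besides the shell and the picture viewer there is one more tool, called by a JSON object that holds its "api" and its "payload". move_arm: Moves the arm, as the interface text tells. Scaled input: -1 to 1 covers 25 mm each way for a shift and 30 degrees each way for a turn. Its arguments: {"type":"object","properties":{"targets":{"type":"array"},"claw":{"type":"number"},"newtons":{"type":"number"}},"required":["targets"]}

```bash
mkdir -p pics; ls
python3 - <<'E'
from station import sensors,cams,manip
import cv2,numpy as np
for n in("top","scene"):
    im=cams.snapshot(n); cv2.imwrite(f"pics/{n}0.png",im[:,:,::-1])
    m=cams.camera_model(n);print(n,m["fx"],m["cx"],m["cy"]);print(np.round(m["extrinsics"],4).tolist())
s=sensors.sense();print(s["t"],s["tcp_pos"],s["tool_rot"],s["finger_gap"],manip.grasp_offset)
E
```

```text
pics
top 424.47069804404936 246.78967887232926 197.93466408082554
[[0.006, -0.9999, 0.0087, -0.0416], [-0.9856, -0.0074, -0.1687, 0.5919], [0.1688, -0.0076, -0.9856, 1.0502], [0.0, 0.0, 0.0, 1.0]]
scene 362.9427920966019 251.4806087370812 191.24177170317992
[[0.8418, -0.5393, 0.0216, -0.5214], [-0.2583, -0.4377, -0.8612, 0.2164], [0.4739, 0.7194, -0.5078, 0.9654], [0.0, 0.0, 0.0, 1.0]]
0.1 [0.19257855 0.59392221 0.23041717] [ 1.56247176e-01  9.87717495e-01 -9.29127029e-04 -3.27584451e-04] 1.0009130804826658 0.0187
```

View pics/top0.png

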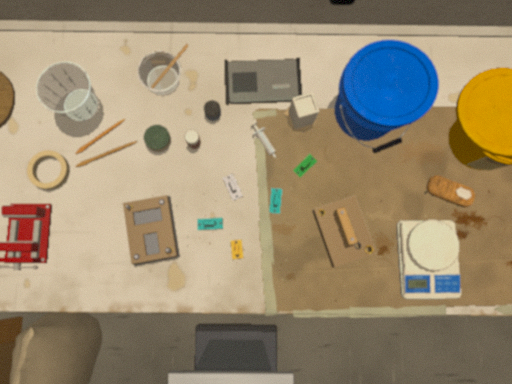

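View pics/scene0.png

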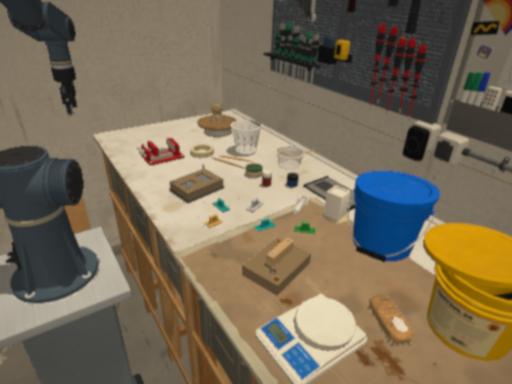

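Top view: steel anchor is the pale grey one at (232,187) and the brass the yellow one at (237,249). The look-alikes are turquoise at (210,224) and (276,200) and green at (305,165). Lower half is at (151,230), upper half at (344,231), the tin at (157,138), the red jar at (192,139) and the syringe at (263,139).

Run:
```python
import cv2,numpy as np
im=cv2.imread("pics/top0.png")
a=cv2.resize(im[170:275,115:255],None,fx=5,fy=5,interpolation=cv2.INTER_CUBIC)
cv2.imwrite("pics/c1.png",a)
b=cv2.resize(im[185:275,300:385],None,fx=6,fy=6,interpolation=cv2.INTER_CUBIC)
cv2.imwrite("pics/c2.png",b)
```

```text
(no output)
```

View pics/c1.png

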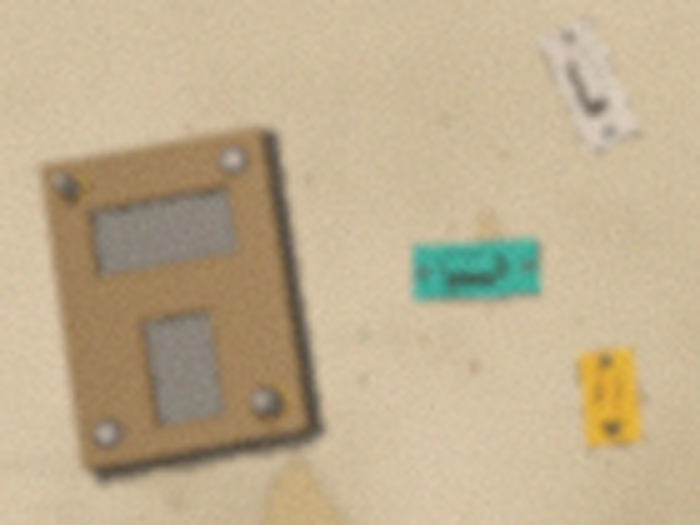

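View pics/c2.png

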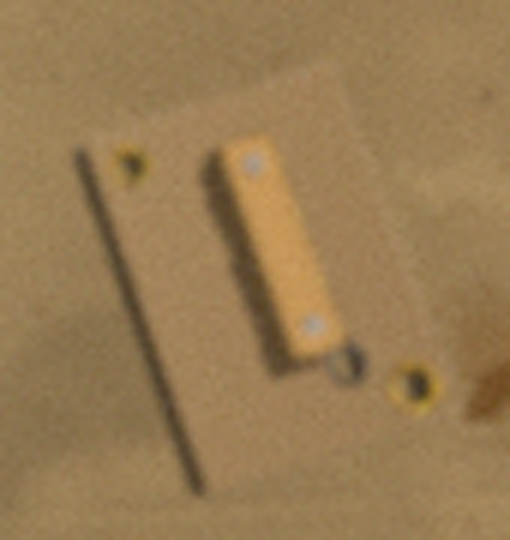

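c1/c2: the steel anchor lies at full-image (233,187), the brass at (237,249), and the turquoise one between them is a look-alike. The lower half's pins are at (161,202) and (136,257), thick dowel at (168,250). In the upper half the narrow bore is at (322,212) and the wide bore at (369,249), so its axes run nearly the same way as the lower half's.

```bash
cat > h.py <<'E'
import cv2,numpy as np
from station import sensors,cams
def ray(n,px,z):
    m=cams.camera_model(n);E=np.array(m["extrinsics"]);R,t=E[:3,:3],E[:3,3]
    px=np.atleast_2d(px).astype(float)
    d=np.c_[(px[:,0]-m["cx"])/m["fx"],(px[:,1]-m["cy"])/m["fy"],np.ones(len(px))]@R
    c=-R.T@t
    return c+d*((z-c[2])/d[:,2])[:,None]
def proj(n,p):
    m=cams.camera_model(n);E=np.array(m["extrinsics"]);q=np.atleast_2d(p)@E[:3,:3].T+E[:3,3]
    return np.c_[q[:,0]/q[:,2]*m["fx"]+m["cx"],q[:,1]/q[:,2]*m["fy"]+m["cy"]]
def blob(mask,x0,y0,x1,y1):
    "largest blob in a window -> pixel points"
    w=np.zeros(mask.shape,np.uint8);w[y0:y1,x0:x1]=mask[y0:y1,x0:x1]
    w=cv2.morphologyEx(w,cv2.MORPH_CLOSE,np.ones((5,5),np.uint8))
    c=max(cv2.findContours(w,cv2.RETR_EXTERNAL,cv2.CHAIN_APPROX_NONE)[0],key=cv2.contourArea)
    f=np.zeros_like(w);cv2.drawContours(f,[c],-1,1,-1);ys,xs=np.nonzero(f);return np.c_[xs,ys]
def rect(n,pts,z):
    p=ray(n,pts,z)[:,:2];(c,(w,h),a)=cv2.minAreaRect((p*1000).astype(np.float32))
    if w<h:w,h,a=h,w,a+90
    return p.mean(0)*1000,c,w,h,(a+90)%180-90
def closing():
    q=sensors.sense()["tool_rot"];from scipy.spatial.transform import Rotation as R
    y=R.from_quat(q).as_matrix()[:,1];return np.degrees(np.arctan2(y[1],y[0]))
E
python3 - <<'E'
from h import *
im=cams.snapshot("top");hsv=cv2.cvtColor(im,cv2.COLOR_RGB2HSV).astype(int);H,S,V=[hsv[...,i] for i in range(3)]
f=lambda *a:[np.round(x,1) for x in a]
print("brass",f(*rect("top",blob(((S>140)&(V>130)).astype(np.uint8),222,232,252,268),.006)))
print("steel",f(*rect("top",blob((S<45).astype(np.uint8),215,168,252,206),.006)))
print(S[185:190,224:246])
for nm,w in(("steelpk",(130,202,166,228)),("brasspk",(138,228,162,258))):
    print(nm,f(*rect("top",blob((S<50).astype(np.uint8),*w),.037)))
for nm,w in(("pinA",(156,196,168,208)),("pinB",(131,251,142,262))):
    b=blob((S<55).astype(np.uint8),*w);print(nm,len(b),b.mean(0),ray("top",b.mean(0),.045)*1000)
for nm,w in(("nar",(315,205,329,219)),("wide",(362,241,376,257))):
    x0,y0,x1,y1=w;b=blob((S>110).astype(np.uint8),*w);print(nm,len(b),b.mean(0),ray("top",b.mean(0),.036)*1000)
print("handle",f(*rect("top",blob(((V>180)&(S>70)).astype(np.uint8),333,203,362,248),.072)))
print("cl",closing())
E
```

```text
brass [array([462.2, -11.6]), array([462.6, -11.8]), np.float64(46.6), np.float64(27.5), np.float64(5.9)]
steel [array([630.7,   1.3]), array([631.2,   1.8]), np.float64(69.0), np.float64(29.2), np.float64(26.6)]
[[59 50 32 31 36 39 38 37 39 38 35 35 37 45 54 57 59 58 61 60 60 61]
 [63 52 40 39 44 38 42 36 34 37 38 35 38 37 43 52 61 61 61 63 61 62]
 [68 62 47 40 39 38 41 41 37 38 37 39 38 39 38 46 59 59 56 65 63 64]
 [61 60 59 46 38 36 38 38 40 34 34 33 35 38 38 41 50 58 61 59 60 60]
 [64 58 56 56 41 40 43 39 44 43 36 33 39 34 35 34 46 56 60 60 58 59]]
steelpk [array([545.1, 220.8]), array([545.2, 220.8]), np.float64(68.1), np.float64(30.2), np.float64(-78.6)]
brasspk [array([474.2, 207.4]), array([474.1, 207.5]), np.float64(51.1), np.float64(30.3), np.float64(10.5)]
pinA 13 [161.15384615 201.53846154] [[581.93122604 184.74643186  45.        ]]
pinB 16 [136.  256.5] [[440.04948409 242.87673929  45.        ]]
nar 196 [321.5 211.5] [[ 560.08390837 -233.50095661   36.        ]]
wide 224 [368.5 248.5] [[ 464.56119563 -352.73826144   36.        ]]
handle [array([ 521.2, -289.9]), array([ 521.1, -290.2]), np.float64(90.8), np.float64(20.0), np.float64(18.9)]
cl 72.02302656347375
```

{"api": "move_arm", "payload": {"targets": [{"dx": 0.73, "dy": -0.985, "rz": 0.062}, {"dx": 0.73, "dy": -0.985, "rz": 0.062}, {"dx": 0.73, "dy": -0.985, "rz": 0.062}, {"dx": 0.73, "dy": -0.985, "rz": 0.062}, {"dx": 0.73, "dy": -0.985, "rz": 0.062}, {"dx": 0.73, "dy": -0.985, "rz": 0.062}, {"dx": 0.73, "dy": -0.985, "rz": 0.062}, {"dx": 0.73, "dy": -0.985, "rz": 0.062}, {"dx": 0.73, "dy": -0.985, "rz": 0.062}, {"dx": 0.73, "dy": -0.985, "rz": 0.062}], "claw": 50, "newtons": 50}}

```text
schema error: expected keys dx, dy, dz, rx, ry, rz
```

{"api": "move_arm", "payload": {"targets": [{"dx": 0.73, "dy": -0.985, "rz": 0.062}, {"dx": 0.73, "dy": -0.985, "rz": 0.062}, {"dx": 0.73, "dy": -0.985, "rz": 0.062}, {"dx": 0.73, "dy": -0.985, "rz": 0.062}, {"dx": 0.73, "dy": -0.985, "rz": 0.062}, {"dx": 0.73, "dy": -0.985, "rz": 0.062}, {"dx": 0.73, "dy": -0.985, "rz": 0.062}, {"dx": 0.73, "dy": -0.985, "rz": 0.062}, {"dx": 0.73, "dy": -0.985, "rz": 0.062}, {"dx": 0.73, "dy": -0.985, "rz": 0.062}]}}

```text
schema error: expected keys dx, dy, dz, rx, ry, rz
```

All six keys are needed.

{"api": "move_arm", "payload": {"targets": [{"dx": 0.73, "dy": -0.985, "dz": 0, "rx": 0, "ry": 0, "rz": 0.062}, {"dx": 0.73, "dy": -0.985, "dz": 0, "rx": 0, "ry": 0, "rz": 0.062}, {"dx": 0.73, "dy": -0.985, "dz": 0, "rx": 0, "ry": 0, "rz": 0.062}, {"dx": 0.73, "dy": -0.985, "dz": 0, "rx": 0, "ry": 0, "rz": 0.062}, {"dx": 0.73, "dy": -0.985, "dz": 0, "rx": 0, "ry": 0, "rz": 0.062}, {"dx": 0.73, "dy": -0.985, "dz": 0, "rx": 0, "ry": 0, "rz": 0.062}, {"dx": 0.73, "dy": -0.985, "dz": 0, "rx": 0, "ry": 0, "rz": 0.062}, {"dx": 0.73, "dy": -0.985, "dz": 0, "rx": 0, "ry": 0, "rz": 0.062}, {"dx": 0.73, "dy": -0.985, "dz": 0, "rx": 0, "ry": 0, "rz": 0.062}, {"dx": 0.73, "dy": -0.985, "dz": 0, "rx": 0, "ry": 0, "rz": 0.062}], "claw": 50, "newtons": 50}}

```text
t: 1.4
tcp_pos: [0.3758, 0.3473, 0.2311]
tool_rot: [-0.006, 1.0, -0.0, -0.0]
force: [0.4, 0.6, -0.5]
finger_gap: 0.499
gripper_force: 0.0
```

{"api": "move_arm", "payload": {"targets": [{"dx": 0.73, "dy": -0.985, "dz": 0, "rx": 0, "ry": 0, "rz": 0.062}, {"dx": 0.73, "dy": -0.985, "dz": 0, "rx": 0, "ry": 0, "rz": 0.062}, {"dx": 0.73, "dy": -0.985, "dz": 0, "rx": 0, "ry": 0, "rz": 0.062}, {"dx": 0.73, "dy": -0.985, "dz": 0, "rx": 0, "ry": 0, "rz": 0.062}, {"dx": 0.73, "dy": -0.985, "dz": 0, "rx": 0, "ry": 0, "rz": 0.062}, {"dx": 0.73, "dy": -0.985, "dz": 0, "rx": 0, "ry": 0, "rz": 0.062}, {"dx": 0.73, "dy": -0.985, "dz": 0, "rx": 0, "ry": 0, "rz": 0.062}, {"dx": 0.73, "dy": -0.985, "dz": 0, "rx": 0, "ry": 0, "rz": 0.062}, {"dx": 0.73, "dy": -0.985, "dz": 0, "rx": 0, "ry": 0, "rz": 0.062}, {"dx": 0.73, "dy": -0.985, "dz": 0, "rx": 0, "ry": 0, "rz": 0.062}]}}

```text
t: 2.65
tcp_pos: [0.5582, 0.1011, 0.231]
tool_rot: [-0.167, 0.986, 0.0, -0.0]
force: [0.4, -0.0, 1.0]
finger_gap: 0.504
gripper_force: 0.0
```

{"api": "move_arm", "payload": {"targets": [{"dx": 0.73, "dy": -0.997, "dz": -0.7, "rx": 0, "ry": 0, "rz": 0.062}, {"dx": 0.73, "dy": -0.997, "dz": -0.7, "rx": 0, "ry": 0, "rz": 0.062}, {"dx": 0.73, "dy": -0.997, "dz": -0.7, "rx": 0, "ry": 0, "rz": 0.062}, {"dx": 0.73, "dy": -0.997, "dz": -0.7, "rx": 0, "ry": 0, "rz": 0.062}, {"dx": 0, "dy": 0, "dz": -0.7, "rx": 0, "ry": 0, "rz": 0}, {"dx": 0, "dy": 0, "dz": -0.7, "rx": 0, "ry": 0, "rz": 0}, {"dx": 0, "dy": 0, "dz": -0.7, "rx": 0, "ry": 0, "rz": 0}, {"dx": 0, "dy": 0, "dz": -0.7, "rx": 0, "ry": 0, "rz": 0}, {"dx": 0, "dy": 0, "dz": -0.6, "rx": 0, "ry": 0, "rz": 0}, {"dx": 0, "dy": 0, "dz": -0.6, "rx": 0, "ry": 0, "rz": 0}]}}

```text
t: 3.9
tcp_pos: [0.6309, 0.0025, 0.0604]
tool_rot: [-0.231, 0.973, -0.0, 0.0]
force: [-0.4, -0.3, -0.4]
finger_gap: 0.497
gripper_force: 0.0
```

Run:
```python
from h import *
im=cams.snapshot("scene");b=cv2.resize(im[160:260,200:340],None,fx=5,fy=5,interpolation=cv2.INTER_CUBIC)
cv2.imwrite("pics/s1.png",b[:,:,::-1])
s=sensors.sense();print(s["tcp_pos"],closing())
```

```text
[0.62957177 0.00257957 0.05844063] 116.66545527577846
```

View pics/s1.png

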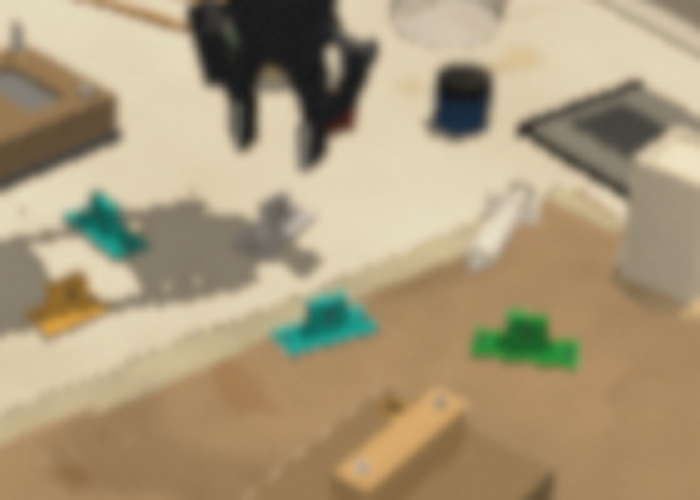

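The gripper (crop 270,100) stands open right above the steel anchor (crop 275,225). Going down and gripping.

{"api": "move_arm", "payload": {"targets": [{"dx": 0.03, "dy": -0.03, "dz": -0.4, "rx": 0, "ry": 0, "rz": 0}, {"dx": 0, "dy": 0, "dz": -0.4, "rx": 0, "ry": 0, "rz": 0}, {"dx": 0, "dy": 0, "dz": -0.4, "rx": 0, "ry": 0, "rz": 0}, {"dx": 0, "dy": 0, "dz": -0.4, "rx": 0, "ry": 0, "rz": 0}, {"dx": 0, "dy": 0, "dz": -0.36, "rx": 0, "ry": 0, "rz": 0}, {"dx": 0, "dy": 0, "dz": 0, "rx": 0, "ry": 0, "rz": 0}, {"dx": 0, "dy": 0, "dz": 0, "rx": 0, "ry": 0, "rz": 0}, {"dx": 0, "dy": 0, "dz": 0, "rx": 0, "ry": 0, "rz": 0}, {"dx": 0, "dy": 0, "dz": 0, "rx": 0, "ry": 0, "rz": 0}, {"dx": 0, "dy": 0, "dz": 0, "rx": 0, "ry": 0, "rz": 0}]}}

```text
t: 5.2
tcp_pos: [0.6318, 0.0015, 0.0126]
tool_rot: [-0.231, 0.973, -0.0, 0.0]
force: [0.1, 0.3, 0.1]
finger_gap: 0.498
gripper_force: 0.0
```

{"api": "move_arm", "payload": {"targets": [{"dx": 0, "dy": 0, "dz": 0, "rx": 0, "ry": 0, "rz": 0}, {"dx": 0, "dy": 0, "dz": 0, "rx": 0, "ry": 0, "rz": 0}, {"dx": 0, "dy": 0, "dz": 0, "rx": 0, "ry": 0, "rz": 0}, {"dx": 0, "dy": 0, "dz": 0, "rx": 0, "ry": 0, "rz": 0}, {"dx": 0, "dy": 0, "dz": 0, "rx": 0, "ry": 0, "rz": 0}, {"dx": 0, "dy": 0, "dz": 0, "rx": 0, "ry": 0, "rz": 0}, {"dx": 0, "dy": 0, "dz": 0.5, "rx": 0, "ry": 0, "rz": 0}, {"dx": 0, "dy": 0, "dz": 1, "rx": 0, "ry": 0, "rz": 0}, {"dx": 0, "dy": 0, "dz": 1, "rx": 0, "ry": 0, "rz": 0}, {"dx": 0, "dy": 0, "dz": 1, "rx": 0, "ry": 0, "rz": 0}], "claw": 0, "newtons": 50}}

```text
t: 6.45
tcp_pos: [0.6313, 0.0016, 0.1009]
tool_rot: [-0.231, 0.973, 0.0, -0.0]
force: [0.7, -1.2, -0.1]
finger_gap: 0.101
gripper_force: 49.8
```

{"api": "move_arm", "payload": {"targets": [{"dx": -0.346, "dy": 0.876, "dz": 0, "rx": 0, "ry": 0, "rz": -0.352}, {"dx": -0.346, "dy": 0.876, "dz": 0, "rx": 0, "ry": 0, "rz": -0.352}, {"dx": -0.346, "dy": 0.876, "dz": 0, "rx": 0, "ry": 0, "rz": -0.352}, {"dx": -0.346, "dy": 0.876, "dz": 0, "rx": 0, "ry": 0, "rz": -0.352}, {"dx": -0.346, "dy": 0.876, "dz": 0, "rx": 0, "ry": 0, "rz": -0.352}, {"dx": -0.346, "dy": 0.876, "dz": 0, "rx": 0, "ry": 0, "rz": -0.352}, {"dx": -0.346, "dy": 0.876, "dz": 0, "rx": 0, "ry": 0, "rz": -0.352}, {"dx": -0.346, "dy": 0.876, "dz": 0, "rx": 0, "ry": 0, "rz": -0.352}, {"dx": -0.346, "dy": 0.876, "dz": 0, "rx": 0, "ry": 0, "rz": -0.352}, {"dx": -0.346, "dy": 0.876, "dz": 0, "rx": 0, "ry": 0, "rz": -0.352}]}}

```text
t: 7.7
tcp_pos: [0.5446, 0.2212, 0.1002]
tool_rot: [0.638, 0.77, -0.0, -0.0]
force: [-0.6, -0.3, -0.7]
finger_gap: 0.104
gripper_force: 49.8
```

Run:
```python
from h import *
for i in range(2):
    s=sensors.sense();print(s["tcp_pos"],closing(),s["finger_gap"])
    im=cams.snapshot("scene");t=cams.snapshot("top")
a=cv2.resize(im[130:220,150:280],(780,540),interpolation=cv2.INTER_CUBIC)[:,:390*1]
b=cv2.resize(t[180:280,110:200],(486,540),interpolation=cv2.INTER_CUBIC)
a=cv2.resize(im[150:215,160:235],(310,268),interpolation=cv2.INTER_CUBIC)
c=np.zeros((540,796,3),np.uint8);c[:,:486]=b;c[:268,486:]=a
cv2.imwrite("pics/p1.png",c[:,:,::-1])
```

```text
[0.54460296 0.22117043 0.10024209] 10.713010670456915 0.10367020757793856
[0.54363229 0.22230429 0.10009285] 11.20477477404331 0.10260276767464795
```

View pics/p1.png

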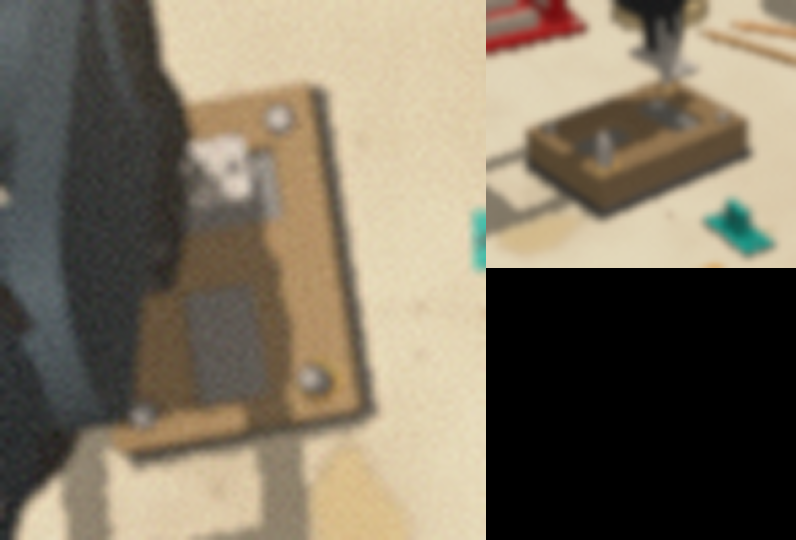

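p1: the steel plate is held level over its pocket, its right end at crop (248,168), i.e. full-image (156,211). Next, checking its offset along the tab.

Run:
```python
from h import *
print("held end exp", proj("top",[[.5512,.187,.0945],[.554,.172,.0945]]))
t=cams.snapshot("top");hsv=cv2.cvtColor(t,cv2.COLOR_RGB2HSV)
m=((hsv[...,1]<70)&(hsv[...,2]>165)).astype(np.uint8)
b=blob(m,144,200,159,221);r=ray("top",b,.0945)*1000
u=np.array([.191,-.982]);d=(r[:,:2]-[544,221.5])@u;w=(r[:,:2]-[544,221.5])@[.982,.191]
print(len(b),np.percentile(d,[90,97,100]),np.percentile(w,[2,98]))
for y in range(203,220):print(t[y,146:164].sum(1)//3)
```

```text
held end exp [[155.9322457  210.59732487]
 [162.05747925 209.5186928 ]]
88 [33.83310621 34.96806014 35.64150972] [-10.06241966  17.13976133]
[122 135 133 140 137 136 139 143 147 144 141 137 134 139 145 149 147 129]
[115 130 142 146 150 144 150 160 168 157 145 138 137 135 126 127 127 134]
[128 150 156 169 174 175 172 182 186 167 147 139 136 136 128 127 127 138]
[156 173 183 192 194 197 195 199 192 167 137 130 127 125 129 136 138 141]
[179 191 196 200 195 201 202 202 189 158 120 111 111 118 122 131 136 143]
[166 187 195 202 197 197 196 195 184 157 122 110 114 122 122 132 137 141]
[140 163 176 192 199 196 179 168 175 161 136 130 131 138 135 135 142 142]
[105 128 157 184 195 188 162 148 161 168 156 147 138 142 134 137 138 142]
[ 89 105 128 169 186 180 162 147 171 181 165 144 142 145 137 135 137 142]
[ 87  93 117 139 164 180 181 182 189 188 160 132 138 142 139 137 136 141]
[ 87  96 109 119 143 170 190 195 201 191 147 121 127 143 142 135 137 135]
[ 91 105 109 116 132 152 180 195 201 190 153 120 128 140 143 138 133 142]
[100 113 116 116 117 130 160 181 185 181 156 116 114 135 142 132 133 139]
[113 114 115 114 115 115 131 147 157 148 134 109 109 129 140 139 135 141]
[107 111 106 108  96 105 107 111 109 108 102  95 101 127 139 137 135 137]
[ 99  98  97  90  93  92  90  91  92  91  89  83  97 116 131 134 135 134]
[ 88  91  88  88  84  88  89  87  82  84  87  88  87 107 128 135 136 136]
```

{"api": "move_arm", "payload": {"targets": [{"dx": 0, "dy": 0, "dz": -0.5, "rx": 0, "ry": 0, "rz": 0}, {"dx": 0, "dy": 0, "dz": -0.5, "rx": 0, "ry": 0, "rz": 0}, {"dx": 0, "dy": 0, "dz": -0.25, "rx": 0, "ry": 0, "rz": 0}, {"dx": 0, "dy": 0, "dz": -0.25, "rx": 0, "ry": 0, "rz": 0}, {"dx": 0, "dy": 0, "dz": -0.2, "rx": 0, "ry": 0, "rz": 0}, {"dx": 0, "dy": 0, "dz": -0.2, "rx": 0, "ry": 0, "rz": 0}, {"dx": 0, "dy": 0, "dz": -0.1, "rx": 0, "ry": 0, "rz": 0}, {"dx": 0, "dy": 0, "dz": -0.1, "rx": 0, "ry": 0, "rz": 0}, {"dx": 0, "dy": 0, "dz": -0.1, "rx": 0, "ry": 0, "rz": 0}, {"dx": 0, "dy": 0, "dz": 0, "rx": 0, "ry": 0, "rz": 0}]}}

```text
t: 9.2
tcp_pos: [0.5453, 0.2206, 0.0454]
tool_rot: [0.636, 0.772, 0.0, 0.0]
force: [-1.1, 0.1, 3.8]
finger_gap: 0.102
gripper_force: 50.3
```

{"api": "move_arm", "payload": {"targets": [{"dx": 0, "dy": 0, "dz": 0, "rx": 0, "ry": 0, "rz": 0}, {"dx": 0, "dy": 0, "dz": 0, "rx": 0, "ry": 0, "rz": 0}, {"dx": 0, "dy": 0, "dz": 0, "rx": 0, "ry": 0, "rz": 0}, {"dx": 0, "dy": 0, "dz": 0, "rx": 0, "ry": 0, "rz": 0}, {"dx": 0, "dy": 0, "dz": 0, "rx": 0, "ry": 0, "rz": 0}, {"dx": 0, "dy": 0, "dz": 0.4, "rx": 0, "ry": 0, "rz": 0}, {"dx": 0, "dy": 0, "dz": 0.6, "rx": 0, "ry": 0, "rz": 0}, {"dx": 0, "dy": 0, "dz": 0.9, "rx": 0, "ry": 0, "rz": 0}, {"dx": 0, "dy": 0, "dz": 0.9, "rx": 0, "ry": 0, "rz": 0}, {"dx": 0, "dy": 0, "dz": 0.2, "rx": 0, "ry": 0, "rz": 0}], "claw": 50}}

```text
t: 10.45
tcp_pos: [0.5465, 0.2209, 0.1224]
tool_rot: [0.636, 0.772, 0.002, 0.002]
force: [0.7, -0.0, 0.8]
finger_gap: 0.501
gripper_force: 0.0
```

{"api": "move_arm", "payload": {"targets": [{"dx": -0.331, "dy": -0.93, "dz": 0, "rx": 0, "ry": 0, "rz": 0.283}, {"dx": -0.331, "dy": -0.93, "dz": 0, "rx": 0, "ry": 0, "rz": 0.283}, {"dx": -0.331, "dy": -0.93, "dz": 0, "rx": 0, "ry": 0, "rz": 0.283}, {"dx": -0.331, "dy": -0.93, "dz": 0, "rx": 0, "ry": 0, "rz": 0.283}, {"dx": -0.331, "dy": -0.93, "dz": 0, "rx": 0, "ry": 0, "rz": 0.283}, {"dx": -0.331, "dy": -0.93, "dz": 0, "rx": 0, "ry": 0, "rz": 0.283}, {"dx": -0.331, "dy": -0.93, "dz": 0, "rx": 0, "ry": 0, "rz": 0.283}, {"dx": -0.331, "dy": -0.93, "dz": 0, "rx": 0, "ry": 0, "rz": 0.283}, {"dx": -0.331, "dy": -0.93, "dz": 0, "rx": 0, "ry": 0, "rz": 0.283}, {"dx": -0.331, "dy": -0.93, "dz": 0, "rx": 0, "ry": 0, "rz": 0.283}]}}

```text
t: 11.7
tcp_pos: [0.462, -0.0127, 0.1198]
tool_rot: [-0.054, 0.999, 0.0, -0.0]
force: [0.4, -0.6, 0.3]
finger_gap: 0.5
gripper_force: 0.0
```

Run:
```python
from h import *
t=cams.snapshot("top");hsv=cv2.cvtColor(t,cv2.COLOR_RGB2HSV)
m=((hsv[...,1]<45)&(hsv[...,2]>165)).astype(np.uint8)
print([np.round(x,1) for x in rect("top",blob(m,126,199,168,230),.039)])
s=sensors.sense();print(s["tcp_pos"],closing())
b=cv2.resize(t[180:275,110:200],None,fx=5,fy=5,interpolation=cv2.INTER_CUBIC)
cv2.imwrite("pics/p2.png",b[:,:,::-1])
```

```text
[array([545.3, 220.9]), array([545.6, 221. ]), np.float64(68.9), np.float64(30.0), np.float64(-78.8)]
[ 0.46109479 -0.01454739  0.11968634] 96.38266515216674
```

View pics/p2.png

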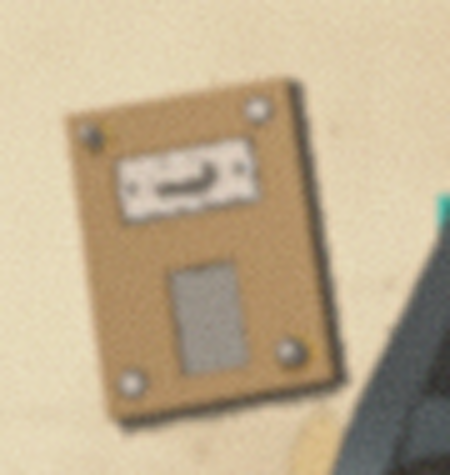

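p2: the steel plate sits in its pocket (centre measured 545,221 mm; crop 190,180). The brass comes next.

{"api": "move_arm", "payload": {"targets": [{"dx": 0, "dy": 0.04, "dz": -0.8, "rx": 0, "ry": 0, "rz": 0}, {"dx": 0, "dy": 0, "dz": -0.8, "rx": 0, "ry": 0, "rz": 0}, {"dx": 0, "dy": 0, "dz": -0.8, "rx": 0, "ry": 0, "rz": 0}, {"dx": 0, "dy": 0, "dz": -0.7, "rx": 0, "ry": 0, "rz": 0}, {"dx": 0, "dy": 0, "dz": -0.5, "rx": 0, "ry": 0, "rz": 0}, {"dx": 0, "dy": 0, "dz": -0.4, "rx": 0, "ry": 0, "rz": 0}, {"dx": 0, "dy": 0, "dz": -0.32, "rx": 0, "ry": 0, "rz": 0}, {"dx": 0, "dy": 0, "dz": 0, "rx": 0, "ry": 0, "rz": 0}, {"dx": 0, "dy": 0, "dz": 0, "rx": 0, "ry": 0, "rz": 0}, {"dx": 0, "dy": 0, "dz": 0, "rx": 0, "ry": 0, "rz": 0}]}}

```text
t: 13.0
tcp_pos: [0.4627, -0.0111, 0.0122]
tool_rot: [-0.052, 0.999, -0.0, 0.0]
force: [-0.4, 0.4, 0.2]
finger_gap: 0.502
gripper_force: 0.0
```

{"api": "move_arm", "payload": {"targets": [{"dx": 0, "dy": 0, "dz": 0, "rx": 0, "ry": 0, "rz": 0}, {"dx": 0, "dy": 0, "dz": 0, "rx": 0, "ry": 0, "rz": 0}, {"dx": 0, "dy": 0, "dz": 0, "rx": 0, "ry": 0, "rz": 0}, {"dx": 0, "dy": 0, "dz": 0, "rx": 0, "ry": 0, "rz": 0}, {"dx": 0, "dy": 0, "dz": 0, "rx": 0, "ry": 0, "rz": 0}, {"dx": 0, "dy": 0, "dz": 0, "rx": 0, "ry": 0, "rz": 0}, {"dx": 0, "dy": 0, "dz": 0.6, "rx": 0, "ry": 0, "rz": 0}, {"dx": 0, "dy": 0, "dz": 1, "rx": 0, "ry": 0, "rz": 0}, {"dx": 0, "dy": 0, "dz": 1, "rx": 0, "ry": 0, "rz": 0}, {"dx": 0, "dy": 0, "dz": 1, "rx": 0, "ry": 0, "rz": 0}], "claw": 0}}

```text
t: 14.25
tcp_pos: [0.462, -0.0109, 0.1031]
tool_rot: [-0.052, 0.999, 0.0, -0.0]
force: [1.1, -0.7, -0.3]
finger_gap: 0.107
gripper_force: 48.8
```

{"api": "move_arm", "payload": {"targets": [{"dx": 0.047, "dy": 0.872, "dz": 0, "rx": 0, "ry": 0, "rz": 0.017}, {"dx": 0.047, "dy": 0.872, "dz": 0, "rx": 0, "ry": 0, "rz": 0.017}, {"dx": 0.047, "dy": 0.872, "dz": 0, "rx": 0, "ry": 0, "rz": 0.017}, {"dx": 0.047, "dy": 0.872, "dz": 0, "rx": 0, "ry": 0, "rz": 0.017}, {"dx": 0.047, "dy": 0.872, "dz": 0, "rx": 0, "ry": 0, "rz": 0.017}, {"dx": 0.047, "dy": 0.872, "dz": 0, "rx": 0, "ry": 0, "rz": 0.017}, {"dx": 0.047, "dy": 0.872, "dz": 0, "rx": 0, "ry": 0, "rz": 0.017}, {"dx": 0.047, "dy": 0.872, "dz": 0, "rx": 0, "ry": 0, "rz": 0.017}, {"dx": 0.047, "dy": 0.872, "dz": 0, "rx": 0, "ry": 0, "rz": 0.017}, {"dx": 0.047, "dy": 0.872, "dz": 0, "rx": 0, "ry": 0, "rz": 0.017}]}}

```text
t: 15.5
tcp_pos: [0.4737, 0.2077, 0.1023]
tool_rot: [-0.097, 0.995, -0.0, -0.0]
force: [0.3, 0.4, -1.7]
finger_gap: 0.105
gripper_force: 48.9
```

Run:
```python
from h import *
for n in("top","scene"):
    t=cams.snapshot(n);hsv=cv2.cvtColor(t,cv2.COLOR_RGB2HSV)
    m=((hsv[...,0]<32)&(hsv[...,1]>150)&(hsv[...,2]>70)).astype(np.uint8)
    w=(130,205,180,262) if n=="top" else (160,120,230,200)
    b=blob(m,*w);print(n,len(b),b.min(0),b.max(0))
    if n=="top":print(np.round(ray(n,b,.097)[:,:2].mean(0)*1000,1),[np.round(x,1) for x in rect(n,b,.097)])
    s=sensors.sense();print(s["tcp_pos"],closing())
print(proj("top",[[.4985,.2118,.097],[.4495,.2022,.097]]))
```

```text
top 46 [144 243] [153 252]
[458.9 199.5] [array([458.9, 199.5]), array([457.3, 198.7]), np.float64(28.5), np.float64(14.0), np.float64(-43.6)]
[0.47418977 0.20987261 0.10246247] 101.15157835395519
scene 98 [160 149] [179 161]
[0.47403443 0.20863422 0.10233865] 101.20758948306833
[[144.65080723 231.7492363 ]
 [147.67565436 251.9714267 ]]
```

{"api": "move_arm", "payload": {"targets": [{"dx": 0, "dy": -0.04, "dz": -0.5, "rx": 0, "ry": 0, "rz": 0}, {"dx": 0, "dy": 0, "dz": -0.5, "rx": 0, "ry": 0, "rz": 0}, {"dx": 0, "dy": 0, "dz": -0.4, "rx": 0, "ry": 0, "rz": 0}, {"dx": 0, "dy": 0, "dz": -0.25, "rx": 0, "ry": 0, "rz": 0}, {"dx": 0, "dy": 0, "dz": -0.2, "rx": 0, "ry": 0, "rz": 0}, {"dx": 0, "dy": 0, "dz": -0.16, "rx": 0, "ry": 0, "rz": 0}, {"dx": 0, "dy": 0, "dz": -0.1, "rx": 0, "ry": 0, "rz": 0}, {"dx": 0, "dy": 0, "dz": -0.1, "rx": 0, "ry": 0, "rz": 0}, {"dx": 0, "dy": 0, "dz": -0.1, "rx": 0, "ry": 0, "rz": 0}, {"dx": 0, "dy": 0, "dz": 0, "rx": 0, "ry": 0, "rz": 0}]}}

```text
t: 16.85
tcp_pos: [0.4743, 0.2061, 0.0451]
tool_rot: [-0.096, 0.995, 0.0, 0.0]
force: [-0.8, -1.1, 7.7]
finger_gap: 0.105
gripper_force: 49.9
```

{"api": "move_arm", "payload": {"targets": [{"dx": 0, "dy": 0, "dz": 0, "rx": 0, "ry": 0, "rz": 0}, {"dx": 0, "dy": 0, "dz": 0, "rx": 0, "ry": 0, "rz": 0}, {"dx": 0, "dy": 0, "dz": 0, "rx": 0, "ry": 0, "rz": 0}, {"dx": 0, "dy": 0, "dz": 0, "rx": 0, "ry": 0, "rz": 0}, {"dx": 0, "dy": 0, "dz": 0, "rx": 0, "ry": 0, "rz": 0}, {"dx": 0, "dy": 0, "dz": 0.4, "rx": 0, "ry": 0, "rz": 0}, {"dx": 0, "dy": 0, "dz": 0.6, "rx": 0, "ry": 0, "rz": 0}, {"dx": 0, "dy": 0, "dz": 0.9, "rx": 0, "ry": 0, "rz": 0}, {"dx": 0, "dy": 0, "dz": 0.9, "rx": 0, "ry": 0, "rz": 0}, {"dx": 0, "dy": 0, "dz": 0.4, "rx": 0, "ry": 0, "rz": 0}], "claw": 60}}

```text
t: 18.1
tcp_pos: [0.475, 0.2062, 0.1262]
tool_rot: [-0.096, 0.995, 0.0, 0.002]
force: [0.7, -0.1, 0.2]
finger_gap: 0.597
gripper_force: 0.0
```

{"api": "move_arm", "payload": {"targets": [{"dx": 0.1, "dy": -1, "dz": 0, "rx": 0, "ry": 0, "rz": 0.013}, {"dx": 0.1, "dy": -1, "dz": 0, "rx": 0, "ry": 0, "rz": 0.013}, {"dx": 0.1, "dy": -1, "dz": 0, "rx": 0, "ry": 0, "rz": 0.013}, {"dx": 0.1, "dy": -1, "dz": 0, "rx": 0, "ry": 0, "rz": 0.013}, {"dx": 0.1, "dy": -1, "dz": 0, "rx": 0, "ry": 0, "rz": 0.013}, {"dx": 0.1, "dy": -1, "dz": 0, "rx": 0, "ry": 0, "rz": 0.013}, {"dx": 0.1, "dy": -1, "dz": 0, "rx": 0, "ry": 0, "rz": 0.013}, {"dx": 0.1, "dy": -1, "dz": 0, "rx": 0, "ry": 0, "rz": 0.013}, {"dx": 0.1, "dy": -1, "dz": 0, "rx": 0, "ry": 0, "rz": 0.013}, {"dx": 0.1, "dy": -1, "dz": 0, "rx": 0, "ry": 0, "rz": 0.013}]}}

```text
t: 19.35
tcp_pos: [0.499, -0.0448, 0.1243]
tool_rot: [-0.13, 0.991, 0.0, -0.0]
force: [-0.0, -0.3, 0.7]
finger_gap: 0.598
gripper_force: 0.0
```

Run:
```python
from h import *
s=sensors.sense();print(s["tcp_pos"],closing())
t=cams.snapshot("top");hsv=cv2.cvtColor(t,cv2.COLOR_RGB2HSV);S,V=hsv[...,1].astype(int),hsv[...,2].astype(int)
f=lambda a:[np.round(x,1) for x in a]
print("steel",f(rect("top",blob(((S<45)&(V>165)).astype(np.uint8),126,199,168,230),.039)))
print("brass",f(rect("top",blob(((S>150)&(V>150)).astype(np.uint8),138,228,165,258),.039)))
print("handle",f(rect("top",blob(((V>180)&(S>70)).astype(np.uint8),333,203,362,248),.072)))
for nm,w in(("nar",(315,205,329,219)),("wide",(362,241,377,257))):
    x0,y0,x1,y1=w
    ex=(hsv[y0:y1,x0:x1,1].astype(int)-125).clip(0)+(95-V[y0:y1,x0:x1]).clip(0)
    yy,xx=np.mgrid[y0:y1,x0:x1];c=np.array([(xx*ex).sum(),(yy*ex).sum()])/ex.sum();print(nm,c,np.round(ray("top",c,.036)*1000,1))
```

```text
[ 0.49904476 -0.04479477  0.12426666] 104.96983184982126
steel [array([545.2, 220.8]), array([545. , 220.9]), np.float64(68.9), np.float64(29.8), np.float64(-78.6)]
brass [array([475.1, 204.8]), array([475.2, 204.9]), np.float64(50.1), np.float64(30.5), np.float64(11.8)]
handle [array([ 533.6, -299.1]), array([ 521.7, -292.1]), np.float64(111.3), np.float64(71.3), np.float64(0.4)]
nar [321.49293785 211.65536723] [[ 559.7 -233.5   36. ]]
wide [369.39136905 248.92485119] [[ 463.5 -355.    36. ]]
```

{"api": "move_arm", "payload": {"targets": [{"dx": 0.088, "dy": -0.98, "dz": 0, "rx": 0, "ry": 0, "rz": 0.013}, {"dx": 0.088, "dy": -0.98, "dz": 0, "rx": 0, "ry": 0, "rz": 0.013}, {"dx": 0.088, "dy": -0.98, "dz": 0, "rx": 0, "ry": 0, "rz": 0.013}, {"dx": 0.088, "dy": -0.98, "dz": 0, "rx": 0, "ry": 0, "rz": 0.013}, {"dx": 0.088, "dy": -0.98, "dz": 0, "rx": 0, "ry": 0, "rz": 0.013}, {"dx": 0.088, "dy": -0.98, "dz": 0, "rx": 0, "ry": 0, "rz": 0.013}, {"dx": 0.088, "dy": -0.98, "dz": 0, "rx": 0, "ry": 0, "rz": 0.013}, {"dx": 0.088, "dy": -0.98, "dz": 0, "rx": 0, "ry": 0, "rz": 0.013}, {"dx": 0.088, "dy": -0.98, "dz": 0, "rx": 0, "ry": 0, "rz": 0.013}, {"dx": 0.088, "dy": -0.98, "dz": 0, "rx": 0, "ry": 0, "rz": 0.013}]}}

```text
t: 20.65
tcp_pos: [0.5211, -0.2894, 0.1242]
tool_rot: [-0.164, 0.986, 0.0, -0.0]
force: [1.1, -0.2, -0.5]
finger_gap: 0.6
gripper_force: 0.0
```

Run:
```python
from h import *
s=sensors.sense();print(s["tcp_pos"],closing())
t=cams.snapshot("top");im=cams.snapshot("scene");R=lambda a,w,h:cv2.resize(a,(w,h),interpolation=cv2.INTER_CUBIC)
c=np.zeros((580,790,3),np.uint8)
c[:570,:480]=R(t[180:275,110:190],480,570);c[:270,482:790]=R(im[160:210,165:222],308,270);c[275:575,482:790]=R(im[190:300,235:348],308,300)
cv2.imwrite("pics/p3.png",c[:,:,::-1])
```

```text
[ 0.52110956 -0.28944832  0.12415015] 108.88908191579765
```

View pics/p3.png

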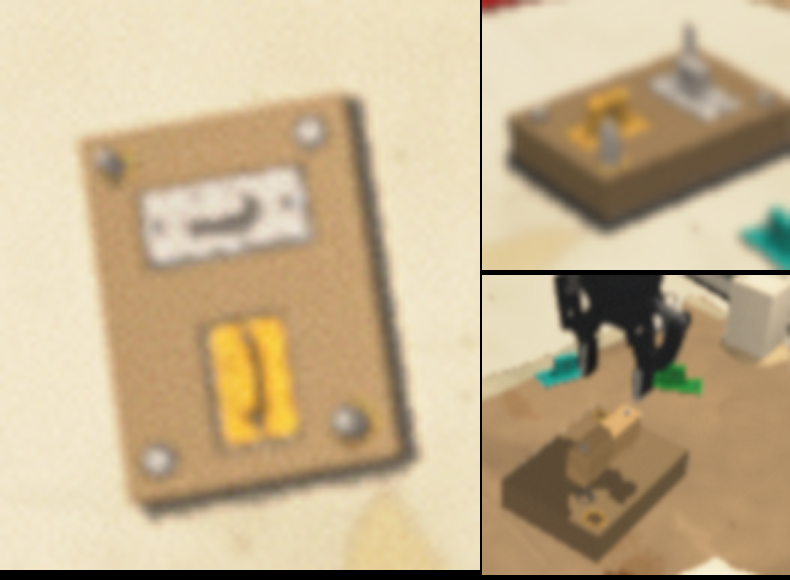

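p3: both plates sit flush in their pockets, steel at crop (225,215) and brass at (253,380). The gripper stands over the handle at crop (610,435).

{"api": "move_arm", "payload": {"targets": [{"dx": 0, "dy": 0, "dz": -0.6, "rx": 0, "ry": 0, "rz": 0}, {"dx": 0, "dy": 0, "dz": -0.6, "rx": 0, "ry": 0, "rz": 0}, {"dx": 0, "dy": 0, "dz": -0.6, "rx": 0, "ry": 0, "rz": 0}, {"dx": 0, "dy": 0, "dz": -0.5, "rx": 0, "ry": 0, "rz": 0}, {"dx": 0, "dy": 0, "dz": -0.5, "rx": 0, "ry": 0, "rz": 0}, {"dx": 0, "dy": 0, "dz": -0.3, "rx": 0, "ry": 0, "rz": 0}, {"dx": 0, "dy": 0, "dz": -0.2, "rx": 0, "ry": 0, "rz": 0}, {"dx": 0, "dy": 0, "dz": 0, "rx": 0, "ry": 0, "rz": 0}, {"dx": 0, "dy": 0, "dz": 0, "rx": 0, "ry": 0, "rz": 0}, {"dx": 0, "dy": 0, "dz": 0, "rx": 0, "ry": 0, "rz": 0}]}}

```text
t: 22.0
tcp_pos: [0.5214, -0.2892, 0.042]
tool_rot: [-0.164, 0.986, -0.0, 0.0]
force: [-0.8, 0.4, -0.9]
finger_gap: 0.602
gripper_force: 0.0
```

{"api": "move_arm", "payload": {"targets": [{"dx": 0, "dy": 0, "dz": 0, "rx": 0, "ry": 0, "rz": 0}, {"dx": 0, "dy": 0, "dz": 0, "rx": 0, "ry": 0, "rz": 0}, {"dx": 0, "dy": 0, "dz": 0, "rx": 0, "ry": 0, "rz": 0}, {"dx": 0, "dy": 0, "dz": 0, "rx": 0, "ry": 0, "rz": 0}, {"dx": 0, "dy": 0, "dz": 0, "rx": 0, "ry": 0, "rz": 0}, {"dx": 0, "dy": 0, "dz": 0, "rx": 0, "ry": 0, "rz": 0}, {"dx": 0, "dy": 0, "dz": 0, "rx": 0, "ry": 0, "rz": 0}, {"dx": 0, "dy": 0, "dz": 0, "rx": 0, "ry": 0, "rz": 0}, {"dx": 0, "dy": 0, "dz": 0, "rx": 0, "ry": 0, "rz": 0}, {"dx": 0, "dy": 0, "dz": 0, "rx": 0, "ry": 0, "rz": 0}], "claw": 0, "newtons": 110}}

```text
t: 23.25
tcp_pos: [0.5213, -0.2891, 0.0421]
tool_rot: [-0.164, 0.986, -0.0, 0.0]
force: [-0.6, 0.8, 5.0]
finger_gap: 0.264
gripper_force: 108.6
```

Run:
```python
from h import *
for i in range(4):
    s=sensors.sense();print(s["tcp_pos"],closing());cams.snapshot("top")
```

```text
[ 0.52132542 -0.28907626  0.04214262] 108.85477562726439
[ 0.52131467 -0.28905952  0.04211793] 108.8522684083914
[ 0.52131459 -0.2890556   0.04211627] 108.85207087134368
[ 0.52132307 -0.28906979  0.04214035] 108.85205517367113
```

{"api": "move_arm", "payload": {"targets": [{"dx": 0, "dy": 0, "dz": 0.4, "rx": 0, "ry": 0, "rz": 0}, {"dx": 0, "dy": 0, "dz": 0.8, "rx": 0, "ry": 0, "rz": 0}, {"dx": 0, "dy": 0, "dz": 0.9, "rx": 0, "ry": 0, "rz": 0}, {"dx": 0, "dy": 0, "dz": 0.9, "rx": 0, "ry": 0, "rz": 0}, {"dx": 0, "dy": 0, "dz": 0.8, "rx": 0, "ry": 0, "rz": 0}, {"dx": 0, "dy": 0.4, "dz": 0.2, "rx": 0, "ry": 0, "rz": 0}, {"dx": 0, "dy": 0.8, "dz": 0, "rx": 0, "ry": 0, "rz": 0}, {"dx": 0, "dy": 0.8, "dz": 0, "rx": 0, "ry": 0, "rz": 0}, {"dx": 0, "dy": 0.8, "dz": 0, "rx": 0, "ry": 0, "rz": 0}, {"dx": 0, "dy": 0.8, "dz": 0, "rx": 0, "ry": 0, "rz": 0}]}}

```text
t: 24.7
tcp_pos: [0.5209, -0.197, 0.1411]
tool_rot: [-0.164, 0.986, 0.0, -0.0]
force: [1.2, -0.3, -3.3]
finger_gap: 0.265
gripper_force: 108.3
```

{"api": "move_arm", "payload": {"targets": [{"dx": 0, "dy": 0.9, "dz": 0, "rx": 0, "ry": 0, "rz": -0.02}, {"dx": 0, "dy": 0.9, "dz": 0, "rx": 0, "ry": 0, "rz": -0.02}, {"dx": 0, "dy": 0.9, "dz": 0, "rx": 0, "ry": 0, "rz": -0.02}, {"dx": 0, "dy": 0.9, "dz": 0, "rx": 0, "ry": 0, "rz": -0.02}, {"dx": 0, "dy": 0.9, "dz": 0, "rx": 0, "ry": 0, "rz": -0.02}, {"dx": 0, "dy": 0.9, "dz": 0, "rx": 0, "ry": 0, "rz": -0.02}, {"dx": 0, "dy": 0.9, "dz": 0, "rx": 0, "ry": 0, "rz": -0.02}, {"dx": 0, "dy": 0.9, "dz": 0, "rx": 0, "ry": 0, "rz": -0.02}, {"dx": 0, "dy": 0.9, "dz": 0, "rx": 0, "ry": 0, "rz": -0.02}, {"dx": 0, "dy": 0.9, "dz": 0, "rx": 0, "ry": 0, "rz": -0.02}]}}

```text
t: 25.95
tcp_pos: [0.5208, 0.0276, 0.1416]
tool_rot: [-0.112, 0.994, -0.0, 0.0]
force: [-0.2, 0.0, -3.4]
finger_gap: 0.263
gripper_force: 108.2
```

{"api": "move_arm", "payload": {"targets": [{"dx": 0, "dy": 0.9, "dz": 0, "rx": 0, "ry": 0, "rz": -0.01}, {"dx": 0, "dy": 0.9, "dz": 0, "rx": 0, "ry": 0, "rz": -0.01}, {"dx": 0, "dy": 0.9, "dz": 0, "rx": 0, "ry": 0, "rz": -0.01}, {"dx": 0, "dy": 0.9, "dz": 0, "rx": 0, "ry": 0, "rz": -0.01}, {"dx": 0, "dy": 0.9, "dz": 0, "rx": 0, "ry": 0, "rz": -0.01}, {"dx": 0, "dy": 0.9, "dz": 0, "rx": 0, "ry": 0, "rz": -0.01}, {"dx": 0, "dy": 0.9, "dz": 0, "rx": 0, "ry": 0, "rz": 0}, {"dx": 0, "dy": 0.8, "dz": 0, "rx": 0, "ry": 0, "rz": 0}, {"dx": 0, "dy": 0.4, "dz": 0, "rx": 0, "ry": 0, "rz": 0}, {"dx": 0, "dy": 0, "dz": 0, "rx": 0, "ry": 0, "rz": 0}]}}

```text
t: 27.2
tcp_pos: [0.5209, 0.2141, 0.1415]
tool_rot: [-0.097, 0.995, -0.0, -0.0]
force: [0.6, 0.4, -3.7]
finger_gap: 0.261
gripper_force: 108.2
```

Run:
```python
from h import *
for i in range(3):
    s=sensors.sense();print(s["tcp_pos"],closing());t=cams.snapshot("top")
im=cams.snapshot("scene")
P=s["tcp_pos"];uz=P[2]-.0421
yaw=np.radians(closing()+90);ux=np.array([np.cos(yaw),np.sin(yaw)]);uy=np.array([-ux[1],ux[0]])
cen=P[:2]+10e-3*ux - .0005*ux*-1*-1
cor=[(*(cen+a*.08*ux+b*.058*uy),uz+h) for h in(0,.036) for a,b in((1,1),(1,-1),(-1,1),(-1,-1))]
bor=[(*(cen+a*.064*ux+a*.042*uy),uz+.036) for a in(1,-1)]
S=4
def draw(n,img,x0,y0,x1,y1):
    c=cv2.resize(img[y0:y1,x0:x1],None,fx=S,fy=S,interpolation=cv2.INTER_CUBIC)
    for p in proj(n,cor+bor):cv2.circle(c,tuple(((p-[x0,y0]+.5)*S).astype(int)),3,(255,0,0),-1)
    return c
a=draw("top",t,95,165,195,290);b=draw("scene",im,150,105,245,230)
cv2.imwrite("pics/p4.png",np.hstack([a,b])[:,:,::-1]);
```

```text
[0.52093014 0.2141182  0.14147945] 101.14519259708675
[0.52093555 0.21348288 0.14145474] 101.10319429280092
[0.52099042 0.21309842 0.14144788] 101.05984863664749
```

View pics/p4.png

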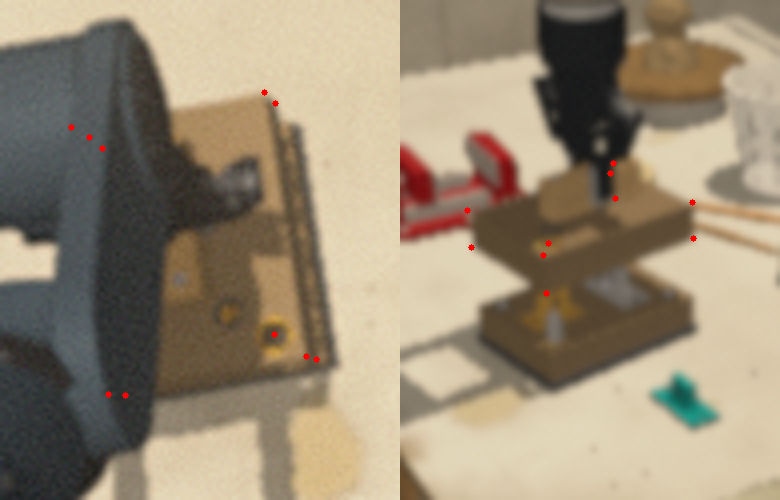

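p4: the held upper half is level. My predicted points (red) match its corners and the wide bore at crop (275,334). I'll shift about 3 mm in y, then lower it.

{"api": "move_arm", "payload": {"targets": [{"dx": 0.02, "dy": 0.115, "dz": 0, "rx": 0, "ry": 0, "rz": 0}, {"dx": 0, "dy": 0, "dz": -0.2, "rx": 0, "ry": 0, "rz": 0}, {"dx": 0, "dy": 0, "dz": -0.3, "rx": 0, "ry": 0, "rz": 0}, {"dx": 0, "dy": 0, "dz": -0.3, "rx": 0, "ry": 0, "rz": 0}, {"dx": 0, "dy": 0, "dz": -0.2, "rx": 0, "ry": 0, "rz": 0}, {"dx": 0, "dy": 0, "dz": -0.1, "rx": 0, "ry": 0, "rz": 0}, {"dx": 0, "dy": 0, "dz": -0.1, "rx": 0, "ry": 0, "rz": 0}, {"dx": 0, "dy": 0, "dz": 0, "rx": 0, "ry": 0, "rz": 0}, {"dx": 0, "dy": 0, "dz": 0, "rx": 0, "ry": 0, "rz": 0}, {"dx": 0, "dy": 0, "dz": 0, "rx": 0, "ry": 0, "rz": 0}]}}

```text
t: 28.65
tcp_pos: [0.5218, 0.2164, 0.1118]
tool_rot: [-0.096, 0.995, 0.0, 0.0]
force: [-0.6, 0.0, -3.5]
finger_gap: 0.262
gripper_force: 108.2
```

Run:
```python
from h import *
for i in range(3):
    s=sensors.sense();t=cams.snapshot("top")
print(s["tcp_pos"],closing(),s["force"],s["ft_torque"])
# bore rim vs dowel tip inside (top view)
x0,y0,x1,y1=150,236,180,264
hsv=cv2.cvtColor(t,cv2.COLOR_RGB2HSV)
cv2.imwrite("pics/p5.png",cv2.resize(t[y0:y1,x0:x1],(600,560),interpolation=cv2.INTER_CUBIC)[:,:,::-1])
P=s["tcp_pos"];uz=P[2]-.0421;c=np.array([511.3,214.1])/1e3;a=np.radians(190.95);ux=np.array([np.cos(a),np.sin(a)]);uy=np.array([-ux[1],ux[0]])
d=c+.064*ux+.042*uy;print("dowel px at",proj("top",[[*d,.07],[*d,uz+.036]]),(proj("top",[[*d,.07],[*d,uz+.036]])-[x0,y0]+.5)*20)
```

```text
[0.52172524 0.21644145 0.11172428] 101.06187113144978 [-0.12331681  0.50920198 -3.9859061 ] [-0.00942898  0.00403401 -0.00506719]
dowel px at [[166.89344092 249.7393184 ]
 [164.27700756 249.02295597]] [[347.86881842 284.78636802]
 [295.54015123 270.45911944]]
```

View pics/p5.png

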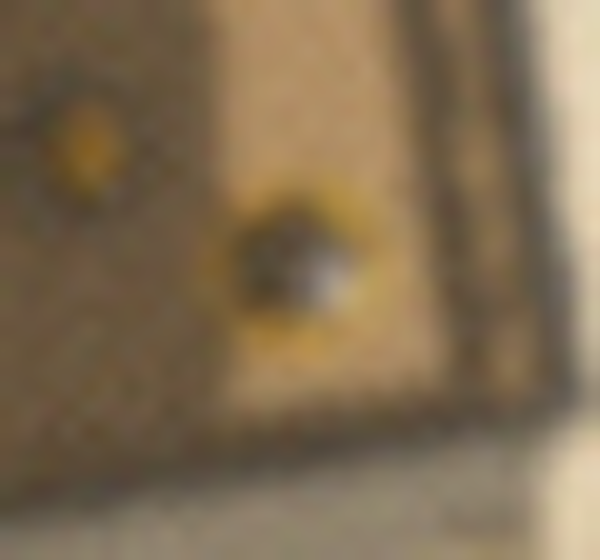

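p5: the bore rim centre is at crop (297,265) and the expected dowel axis at rim height is (296,270), under 1 mm apart. Going down.

{"api": "move_arm", "payload": {"targets": [{"dx": 0, "dy": 0, "dz": -0.1, "rx": 0, "ry": 0, "rz": 0}, {"dx": 0, "dy": 0, "dz": -0.1, "rx": 0, "ry": 0, "rz": 0}, {"dx": 0, "dy": 0, "dz": -0.1, "rx": 0, "ry": 0, "rz": 0}, {"dx": 0, "dy": 0, "dz": -0.1, "rx": 0, "ry": 0, "rz": 0}, {"dx": 0, "dy": 0, "dz": -0.1, "rx": 0, "ry": 0, "rz": 0}, {"dx": 0, "dy": 0, "dz": -0.1, "rx": 0, "ry": 0, "rz": 0}, {"dx": 0, "dy": 0, "dz": -0.1, "rx": 0, "ry": 0, "rz": 0}, {"dx": 0, "dy": 0, "dz": -0.1, "rx": 0, "ry": 0, "rz": 0}, {"dx": 0, "dy": 0, "dz": 0, "rx": 0, "ry": 0, "rz": 0}, {"dx": 0, "dy": 0, "dz": 0, "rx": 0, "ry": 0, "rz": 0}]}}

```text
t: 30.05
tcp_pos: [0.5217, 0.2164, 0.0916]
tool_rot: [-0.096, 0.995, 0.0, 0.0]
force: [-0.4, -0.6, -4.1]
finger_gap: 0.263
gripper_force: 108.2
```

```bash
python3 -c "
from h import *
s=sensors.sense();print(s['tcp_pos'],closing(),s['force'],s['ft_torque'])"
```

```text
[0.52167469 0.21641151 0.09158662] 101.0612310875155 [-0.42421941 -0.56895793 -4.14946407] [ 0.03193733 -0.06567587  0.01398455]
```

{"api": "move_arm", "payload": {"targets": [{"dx": 0, "dy": 0, "dz": -0.08, "rx": 0, "ry": 0, "rz": 0}, {"dx": 0, "dy": 0, "dz": -0.08, "rx": 0, "ry": 0, "rz": 0}, {"dx": 0, "dy": 0, "dz": -0.08, "rx": 0, "ry": 0, "rz": 0}, {"dx": 0, "dy": 0, "dz": -0.04, "rx": 0, "ry": 0, "rz": 0}, {"dx": 0, "dy": 0, "dz": -0.04, "rx": 0, "ry": 0, "rz": 0}, {"dx": 0, "dy": 0, "dz": -0.04, "rx": 0, "ry": 0, "rz": 0}, {"dx": 0, "dy": 0, "dz": 0, "rx": 0, "ry": 0, "rz": 0}, {"dx": 0, "dy": 0, "dz": 0, "rx": 0, "ry": 0, "rz": 0}, {"dx": 0, "dy": 0, "dz": 0, "rx": 0, "ry": 0, "rz": 0}, {"dx": 0, "dy": 0, "dz": 0, "rx": 0, "ry": 0, "rz": 0}]}}

```text
t: 31.3
tcp_pos: [0.5218, 0.2164, 0.083]
tool_rot: [-0.096, 0.995, 0.0, 0.0]
force: [-2.4, -0.4, 5.0]
finger_gap: 0.267
gripper_force: 109.5
```

```bash
python3 -c "
from h import *
s=sensors.sense();print(s['tcp_pos'],closing(),s['force'],s['ft_torque'])"
```

```text
[0.52178289 0.21643442 0.08297862] 101.06137156073174 [-2.41687674 -0.41611636  5.0114788 ] [-0.12320724  0.30047803 -0.05274499]
```

{"api": "move_arm", "payload": {"targets": [{"dx": 0, "dy": 0, "dz": -0.03, "rx": 0, "ry": 0, "rz": 0}, {"dx": 0, "dy": 0, "dz": -0.03, "rx": 0, "ry": 0, "rz": 0}, {"dx": 0, "dy": 0, "dz": -0.02, "rx": 0, "ry": 0, "rz": 0}, {"dx": 0, "dy": 0, "dz": 0, "rx": 0, "ry": 0, "rz": 0}, {"dx": 0, "dy": 0, "dz": 0, "rx": 0, "ry": 0, "rz": 0}, {"dx": 0, "dy": 0, "dz": 0, "rx": 0, "ry": 0, "rz": 0}, {"dx": 0, "dy": 0, "dz": 0, "rx": 0, "ry": 0, "rz": 0}, {"dx": 0, "dy": 0, "dz": 0, "rx": 0, "ry": 0, "rz": 0}, {"dx": 0, "dy": 0, "dz": 0, "rx": 0, "ry": 0, "rz": 0}, {"dx": 0, "dy": 0, "dz": 0, "rx": 0, "ry": 0, "rz": 0}]}}

```text
t: 32.55
tcp_pos: [0.5218, 0.2164, 0.0821]
tool_rot: [-0.096, 0.995, 0.0, 0.0]
force: [-3.5, -1.3, 12.4]
finger_gap: 0.266
gripper_force: 110.7
```

```bash
python3 -c "
from h import *
s=sensors.sense();print(s['tcp_pos'],closing(),s['force'],s['ft_torque'])"
```

```text
[0.52175525 0.21641961 0.08211845] 101.063645976442 [-3.47872334 -1.34242056 12.37878285] [-0.09857286  0.61455068  0.02004368]
```

{"api": "move_arm", "payload": {"targets": [{"dx": 0, "dy": 0, "dz": -0.03, "rx": 0, "ry": 0, "rz": 0}, {"dx": 0, "dy": 0, "dz": -0.03, "rx": 0, "ry": 0, "rz": 0}, {"dx": 0, "dy": 0, "dz": 0, "rx": 0, "ry": 0, "rz": 0}, {"dx": 0, "dy": 0, "dz": 0, "rx": 0, "ry": 0, "rz": 0}, {"dx": 0, "dy": 0, "dz": 0, "rx": 0, "ry": 0, "rz": 0}, {"dx": 0, "dy": 0, "dz": 0, "rx": 0, "ry": 0, "rz": 0}, {"dx": 0, "dy": 0, "dz": 0, "rx": 0, "ry": 0, "rz": 0}, {"dx": 0, "dy": 0, "dz": 0, "rx": 0, "ry": 0, "rz": 0}, {"dx": 0, "dy": 0, "dz": 0, "rx": 0, "ry": 0, "rz": 0}, {"dx": 0, "dy": 0, "dz": 0, "rx": 0, "ry": 0, "rz": 0}]}}

```text
t: 33.8
tcp_pos: [0.5217, 0.2164, 0.0821]
tool_rot: [-0.096, 0.995, -0.0, 0.001]
force: [-6.0, -2.5, 22.3]
finger_gap: 0.265
gripper_force: 112.1
```

```bash
python3 -c "
from h import *
s=sensors.sense();print(s['tcp_pos'],s['tool_rot'],s['force'],s['ft_torque'],s['gripper_force'])
t=cams.snapshot('top');i=cams.snapshot('scene')
# gap check in scene: column profiles across the joint between halves
for c in (180,185,195,200,205,210):print(c,i[165:205,c].sum(1)//3)"
```

```text
[0.5217403  0.21640295 0.08206677] [-9.64057935e-02  9.95341889e-01 -4.95465282e-06  6.68869778e-04] [-5.96514649 -2.45847537 22.28445731] [-0.2595308   1.03039159 -0.06504103] 112.08697557449341
180 [202 199 182 145  99  72  66  66  66  65  66  66  66  68  68  68  69  68
  69  69  69  68  69  68  68  69  69  68  68  65  59  58  70  90 113 140
 165 178 180 182]
185 [161 137 106  84  77  73  73  73  70  68  65  64  64  68  81  96 104 102
  90  78  70  68  68  69  69  70  69  69  68  71  70  69  66  60  55  66
  86 117 152 184]
195 [ 96  94  95  93  94  95  96  91  81  69  69  77  94 109 112 105  90  77
  72  74  73  72  74  74  73  72  73  72  73  73  73  75  71  71  91 139
 181 201 204 205]
200 [ 50  51  52  61  72  81  80  72  68  66  67  69  75  84  85  78  72  73
  72  74  73  74  73  72  72  74  73  74  74  72  70  71  95 147 187 203
 205 206 206 205]
205 [ 97  96  96  98 104 110 113 109  99  89  80  76  76  74  74  73  73  74
  73  74  72  72  72  71  74  74  73  72  68  74 109 158 193 204 206 205
 199 196 199 200]
210 [111 110 111 112 114 115 115 115 113 106  93  78  73  73  73  74  73  74
  74  72  72  71  71  73  74  73  71  78 113 159 191 203 204 205 206 206
 206 204 202 201]
```

The arm went no lower while the force rose to 22 N, the underside works out at 40 mm, and no gap shows in the side view. Handing in while still pressing.

```bash
python3 -c "
from station import order
print(order.sign_off())"
```

```text
the job is handed in; nothing more can be done
None
```

The job is handed in, though the sign-off returned no verdict: both anchors are seated in their pockets, and the upper half is on both dowels, held shut with about 22 N at the wrist; the wax tin, red pigment jar and syringe were never approached.

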